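# Index a bearing to the inspection station and swing the magnifier over it

## Task

With one fingertip, push a spoke of the three-spoke turntable round until the bearing lying in one of its nests stands centred over the yellow ring on the base plate. Then push the red arm of the magnifier round until its lens is centred straight above the bearing. Only push the spokes and the arm: do not touch or lift the parts in the nests, and leave everything else on the table where it is.

Things in the scene. Friction and masses are not known exactly. Their poses are not given: they have to be found in the camera images.
- station (a point): centre of the yellow ring (112 mm outside, 88 mm inside, black disc within) painted on the grey base plate midway between the turntable's hub and the magnifier's column, at the plate's top, 13 mm above the work surface; this is the inspection station. The base plate is fixed, 12 mm thick, about 290 x 116 mm overall.
- hub (a point): point on the turntable's upright turning axis, at mid height of its spokes (46 mm). The blue spokes are level bars 14 mm wide, from 40 to 52 mm above the work surface, bare between 24 and 60 mm from the axis, with free space below them down to the base plate (top at 12 mm; a pedestal of at most 30 mm radius stands round the axis). Hub: aluminium, 48 mm across, top with its cap at 70 mm. The hub lies 100 mm from station.
- pivot (a point): point on the magnifier's upright pivot axis at mid height of its arm (127 mm), 100 mm beyond station on the line from hub. Its black pivot head is 28 mm across and tops out at 145 mm.
- lens (a point): centre of the magnifier's round lens (glass in a black rim, 100 mm across), 127 mm above the work surface and 100 mm from pivot. The red level arm, 10 mm wide, from 121 to 133 mm high, runs from pivot straight towards the lens and is bare between 14 and 50 mm from the pivot axis.
- turntable (a joint): turning angle of the three-spoke turntable since the start, rad, 0 at the start, growing counter-clockwise seen from above; turns freely both ways more than a full turn. Friction about 0.12 N m; it stays where it is left, so push slowly.
- magnifier (a joint): swing angle of the magnifier, rad, growing counter-clockwise seen from above; 0 (and equally 6.28, a full turn on) puts the lens above station; range -0.6 to 6.9, starts between 1.3 and 4.98. Friction about 0.10 N m; it stays where it is left.
- nest_1 (a point): centre of the floor of one black round nest (80 mm outside, 72 mm inside, rim 6 mm high, rim top at 50 mm) at the end of a spoke of the turntable, 44 mm above the work surface, 100 mm from the hub axis; its spoke runs straight from hub to it. The nests stand 120 degrees apart, numbered counter-clockwise from above; which part lies in which nest varies.
- nest_2 (a point): centre of the floor of one black round nest (80 mm outside, 72 mm inside, rim 6 mm high, rim top at 50 mm) at the end of a spoke of the turntable, 44 mm above the work surface, 100 mm from the hub axis; its spoke runs straight from hub to it. The nests stand 120 degrees apart, numbered counter-clockwise from above; which part lies in which nest varies.
- nest_3 (a point): centre of the floor of one black round nest (80 mm outside, 72 mm inside, rim 6 mm high, rim top at 50 mm) at the end of a spoke of the turntable, 44 mm above the work surface, 100 mm from the hub axis; its spoke runs straight from hub to it. The nests stand 120 degrees apart, numbered counter-clockwise from above; which part lies in which nest varies.
- bearing: the ball bearing to be inspected, a plain steel ring 48 mm across and 9 mm high, lying loose in one of the three nests (another bearing lying on the table itself is not meant); origin at the centre of its underside (44 mm above the work surface). Not to be touched.
- end_cap: single plated end cap, 63 mm across, 7 mm high, lying loose in another nest; origin at the centre of its underside. Not to be touched.
- cap_stack: stack of plated end caps, 64 mm across, 25 mm high (top at 69 mm), lying loose in the remaining nest; origin at the centre of its underside. Not to be touched.
- motor_can_4: empty light-blue motor can, 66 mm across, 86 mm high, standing; a bystander, origin at the centre of its underside.
- motor_can_5: empty light-blue motor can, 66 mm across, 86 mm high, standing; a bystander, origin at the centre of its underside.
- motor_can_6: empty light-blue motor can, 66 mm across, 86 mm high, standing; a bystander, origin at the centre of its underside.
- screwdriver: red-handled screwdriver, 205 mm long, lying; a bystander, origin at the centre of its underside.
- marker: black and blue marker, 128 mm long, lying; a bystander, origin at the centre of its underside.
- armature: copper-wound motor armature, 100 mm long, 37 mm thick, lying; a bystander, origin at the centre of its underside.
- grease_tin: flat black tin, 68 mm across, 24 mm high; a bystander, origin at the centre of its underside.

How it is judged:
By the outcome, as a careful person would: the job done as asked, in the order asked, and still so for the second after the job is handed in, with the robot touching nothing.
It also fails if it takes over 51 s, if anything falls off the work surface, if the arm or the gripper's body presses on something with over 40 N, if the wrist force passes 120 N, or if a joint passes its speed limit or range.

## Robot

A 6-joint arm with a two-finger parallel gripper is mounted at the origin on the work surface; the furniture and walls round the work are solid. World frame = base frame: x ahead of the robot, y to its left, z up, the work surface at z = 0. Lengths are in m, angles in rad, forces in N, time in s.
With the tool pointing down it reaches from about 0.35 to 0.85 m from the base axis. Payload 8.1 kg.
Tool frame: the origin (TCP) lies on the centre line of the jaws, within the pads' length; the fingertips stand robot.tip_reach ahead of it and the grasp point (between the pads) lies 5 mm behind it (robot.tip_reach is the distance from the TCP to the fingertips, in m); z points along the fingers, y is the direction in which the jaws open and shut (so a half turn about z gives the same grasp; the last joint's range is limited). The gripper opens to 93 mm and grips with 3 to 60 N. Pads are 15 mm wide; open, the fingers measure 128 mm over their backs; the gripper's body (75 mm by 188 mm) begins 65 mm behind the grasp point.
Start: joints at [1.067, 0.13, 1.488, -0, 1.523, -0.085], TCP at [0.244, 0.548, 0.233] pointing down, gripper open.
Joint ranges: [-2.96, 2.96], [-0.89, 2.26], [0.02, 2.5], [-1.34, 4.48], [0, 2.73], [-2.66, 2.66]. Speed limits (rad/s): [2.39, 2.39, 2.79, 3.14, 3.14, 3.14].

## Interface

Orientations are given as a rotation vector (axis times angle).
In Python, from plant import sensors, read_camera, robot gives the robot as it stands.
- The arm moves only by the tool play_rows, never from a script. Its argument "series" is a list that holds one entry, the list of rows, each a list of 5 numbers: the closure, from -1 (fully open) to 1 (shut), then the shift along the world's x, y, z in m, then the turn about the world's z in rad. A call has 1 to 8 rows; each row is the pose to reach, as a shift and turn from the pose commanded when the call began; what a row does not reach only later rows make up. A row lasts 1/10 s, in which the tool goes at most 50 mm and 8.59 degrees, less where a joint would pass 70% of its speed; a pose out of reach is approached as far as the arm can. A call with a gripper value outside its range is refused whole. The fingers move at their own pace and stop on an object; "force" is the grip in N (left out, the last holds). Time passes only in rows, so rows that repeat a pose let the fingers close. It gives the time, the measured TCP pose, the force and the opening at its end, in the units of the state.
- sensors.read_state(): the state, without advancing time (a new reading comes with each control period).
- read_camera(name): name is "side" or "top" or "wrist"; returns a dict with "color" (400x640x3 uint8, red, green, blue), "range_z" (400x640 float32, m along the optical axis (not along the pixel's ray), 0 where there is no reading), "intrinsics" (3x3 intrinsics, pixels), "rvec" (rotation vector, rad) and "tvec" (3), from world to camera coordinates, as OpenCV has them. Camera axes: x right, y down, z forward; pixel columns grow to the right and rows downward; lengths in m; the calibration is good to about 2 mm. A picture is of the moment at which its call begins.
- robot.close_job(): hands the job in, once; it reports no verdict.
The state is a dict: "t": time; "q": joint angles; "dq": joint speeds; "joint_torque": joint torques, N m; "tool_pos": TCP position; "orientation": TCP orientation; "force": force on the tool from outside, world axes, zero at the start; "wrist_torque": the same for the moment, N m; "opening": finger opening in m.
Only numpy, scipy, OpenCV 4.12 (cv2) and the standard library are available. Lean on these libraries where they do the work, as an engineer would, in place of code of your own. Each camera call takes 0.05 s, during which the arm holds its last target.

## Working session

There is one attempt and no reset: what is moved stays moved. The work goes in short steps, Python scripts to look and compute and a tool call to move; the robot and the scene stay as the last step left them, time stands still between calls to the robot, and variables do not carry over. Pictures are saved under pics/ and viewed, and the job is handed in when it is done.

Besides the shell and the picture viewer there is one more tool, called in YAML: its name, and indented under it one key for each argument. play_rows: Moves the arm, as the interface text tells. Its arguments: {"type":"object","properties":{"series":{"type":"array","items":{"type":"array","items":{"type":"array","items":{"type":"number"}}}},"force":{"type":"number"}},"required":["series"]}

```bash
ls; mkdir -p pics; python3 - <<'E'
from plant import sensors, read_camera, robot
import cv2,numpy as np
s=sensors.read_state();print(s);print(robot.tip_reach)
for n in("side","top","wrist"):
    c=read_camera(n);np.savez(f"{n}0.npz",**c)
    cv2.imwrite(f"pics/{n}0.png",c["color"][...,::-1]); print(n,c["intrinsics"].tolist(),c["rvec"],c["tvec"])
E
```

```text
pics
{'t': 0.0, 'q': array([ 1.06660424e+00,  1.31169532e-01,  1.48927367e+00, -3.12259916e-05,
        1.52299923e+00, -8.54134774e-02]), 'dq': array([ 0.00143612, -0.00230779, -0.00074772, -0.00185923, -0.00097366,
        0.00019487]), 'joint_torque': array([ 1.22426547e-03, -5.59841359e+01, -4.91762710e+01,  7.66756595e-02,
        3.52912315e-02, -1.75573341e-04]), 'tool_pos': array([0.24371974, 0.54767343, 0.23158551]), 'orientation': array([-6.52911449e-01, -3.07247686e+00,  2.79404862e-03]), 'force': array([0.07313558, 0.15246555, 0.3560895 ]), 'wrist_torque': array([ 0.00971495, -0.03198504, -0.02215189]), 'opening': 0.09294872175363256}
0.014
side [[373.9625520594079, 0.0, 319.4774397965729], [0.0, 373.9625520594079, 200.72100997350594], [0.0, 0.0, 1.0]] [ 2.11445473  0.0503814  -0.01698567] [-0.47377032  0.07646443  1.3243387 ]
top [[515.6101109000922, 0.0, 318.7775998449636], [0.0, 515.6101109000922, 206.0659307683987], [0.0, 0.0, 1.0]] [ 2.19260777 -2.19918574  0.08552246] [0.00192608 0.51827986 1.50626669]
wrist [[320.3980338850636, 0.0, 318.81272816904703], [0.0, 320.3980338850636, 195.4092602881244], [0.0, 0.0, 1.0]] [-2.42875072 -1.57871866 -0.22238983] [-0.59887364 -0.03207684  0.3904706 ]
```

View pics/top0.png

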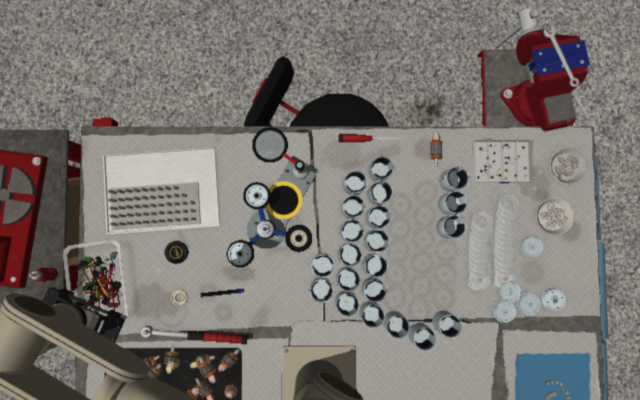

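View pics/side0.png

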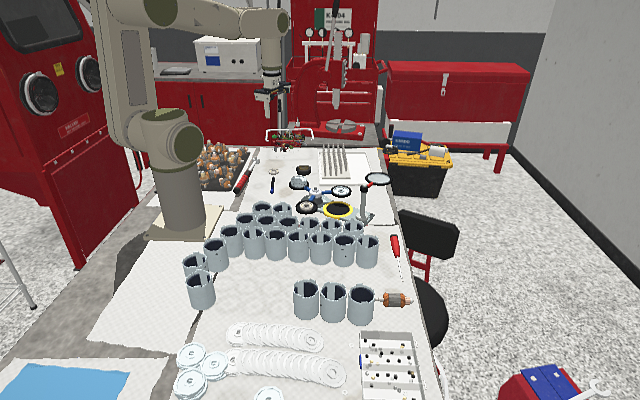

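View pics/wrist0.png

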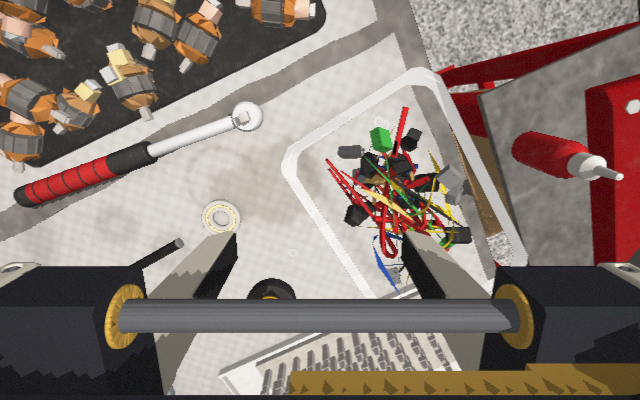

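```bash
cat > h.py <<'E'
import numpy as np,cv2
def cast(c,uv,z):
    K=c["intrinsics"];R=cv2.Rodrigues(np.array(c["rvec"],float))[0];t=np.array(c["tvec"],float).ravel()
    d=R.T@np.linalg.inv(K)@np.array([uv[0],uv[1],1.]);o=-R.T@t
    return o+d*(z-o[2])/d[2]
def proj(c,p):
    return cv2.projectPoints(np.array(p,float).reshape(-1,1,3),np.array(c["rvec"],float),np.array(c["tvec"],float),np.array(c["intrinsics"]),None)[0].reshape(-1,2)
def load(n): return dict(np.load(f"{n}.npz"))
E
python3 - <<'E'
from h import *
c=load("top0");im=c["color"][110:290,210:350,::-1]
cv2.imwrite("pics/top0z.png",cv2.resize(im,None,fx=4,fy=3.3333 if 0 else 4,interpolation=cv2.INTER_CUBIC)[:600+120][:,:].copy()[:720])
im=c["color"][120:270,210:350,::-1]
cv2.imwrite("pics/top0z.png",cv2.resize(im,None,fx=4,fy=4,interpolation=cv2.INTER_CUBIC))
c=load("side0");im=c["color"][150:240,270:420,::-1]
cv2.imwrite("pics/side0z.png",cv2.resize(im,None,fx=5,fy=5,interpolation=cv2.INTER_CUBIC))
E
```

```text
(no output)
```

View pics/top0z.png

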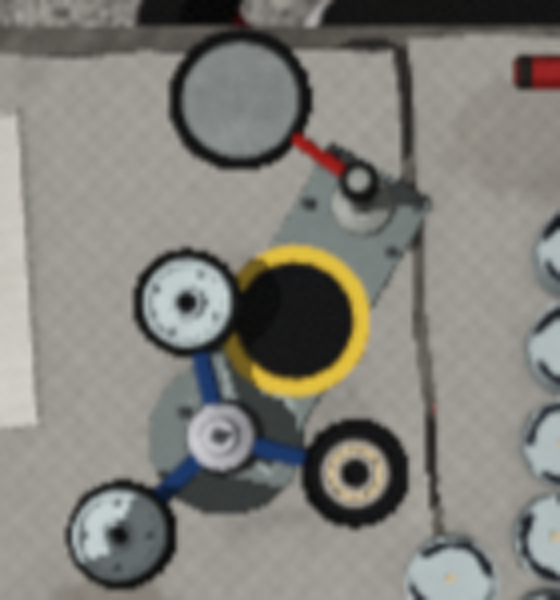

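View pics/side0z.png

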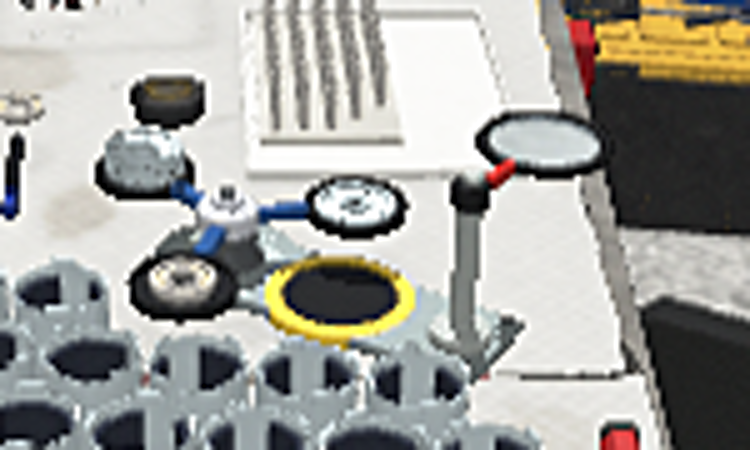

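```bash
python3 - <<'E'
from h import *
c=load("top0")
def P(zx,zy): return (210+zx/4-.375,120+zy/4-.375)
ring=cast(c,P(297,320),.013);print("ring",ring)
for n,zx,zy,z in [("hubcap",220,436,.070),("n_bear",355,472,.05),("n_cap",187,301,.05),("n_stack",121,533,.05),("pivothead",359,180,.145),("lens",240,99,.127)]:
    p=cast(c,P(zx,zy),z);print(n,p.round(4))
w=np.array(c['rvec']);R=cv2.Rodrigues(w)[0];print("cam",-R.T@c['tvec'])
E
```

```text
ring [0.53786997 0.10356611 0.013     ]
hubcap [0.4511 0.155  0.07  ]
n_bear [0.4254 0.0598 0.05  ]
n_cap [0.549  0.1809 0.05  ]
n_stack [0.3823 0.2274 0.05  ]
pivothead [0.623  0.0545 0.145 ]
lens [0.6819 0.1368 0.127 ]
cam [0.4214679  0.02215653 1.53601138]
```

play_rows:
  series:
    - [[1,0.016,-0.042,0,-0.14],[1,0.032,-0.084,0,-0.28],[1,0.048,-0.126,0,-0.42],[1,0.064,-0.168,0,-0.56],[1,0.08,-0.21,0,-0.7],[1,0.096,-0.252,0,-0.84],[1,0.112,-0.294,0,-0.98],[1,0.128,-0.336,0,-1.12]]
  force: 20

```text
t: 0.95
tool_pos: [0.3721, 0.2104, 0.2325]
orientation: [2.192, 2.251, 0.0]
force: [0.9, 0.1, 0.6]
opening: 0.0333
```

play_rows:
  series:
    - [[1,0.017,-0.044,0,-0.15],[1,0.034,-0.088,0,-0.3],[1,0.034,-0.088,0,-0.3],[1,0.034,-0.088,0,-0.3]]

```text
t: 1.35
tool_pos: [0.4061, 0.1233, 0.2325]
orientation: [-2.5, -1.902, 0.0]
force: [-0.7, 0.1, 0.0]
opening: 0.0024
```

```bash
cat > snap.py <<'E'
import sys
from plant import sensors, read_camera, robot
from h import *
tag=sys.argv[1]
for n in sys.argv[2:]:
    c=read_camera(n);np.savez(f"{n}{tag}.npz",**c)
    cv2.imwrite(f"pics/{n}{tag}.png",c["color"][...,::-1])
s=sensors.read_state();print(s['t'],s['tool_pos'].round(4),s['orientation'].round(3),s['force'].round(2),s['opening'],s['q'].round(3))
E
python3 snap.py 1 wrist top
```

```text
1.45 [0.4056 0.1249 0.2324] [-2.496 -1.907  0.   ] [-0.77 -0.24 -0.07] 0.0002957773721265711 [ 0.177 -0.364  1.945  0.     1.561  0.444]
```

View pics/wrist1.png

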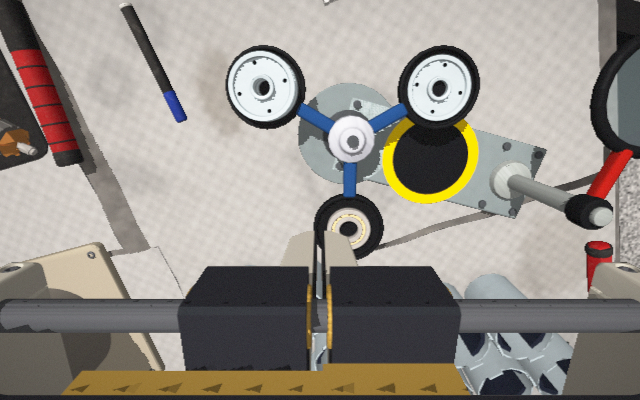

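```bash
python3 - <<'E'
from h import *
c=load("wrist1")
hsv=cv2.cvtColor(c["color"],cv2.COLOR_RGB2HSV)
y=cv2.inRange(hsv,(20,150,120),(35,255,255))
cs,_=cv2.findContours(y,cv2.RETR_EXTERNAL,cv2.CHAIN_APPROX_NONE);k=max(cs,key=cv2.contourArea);e=cv2.fitEllipse(cv2.convexHull(k));print(e,cast(c,e[0],.013))
im=c["color"]
# dark rims
dk=cv2.inRange(im,(0,0,0),(60,60,60))
for n,(x,yy) in dict(cap=(438,87),stack=(265,87),bear=(349,228)).items():
    m=np.zeros_like(dk);m[max(0,yy-46):yy+46,x-48:x+48]=dk[max(0,yy-46):yy+46,x-48:x+48]
    pts=np.argwhere(m)[:,::-1];r=np.hypot(*(pts-[x,yy]).T);pts=pts[(r>22)]
    h=cv2.convexHull(pts.astype(np.float32));print(n,cv2.fitEllipse(h))
b=cv2.inRange(hsv,(105,120,50),(125,255,255));b[:,:290]=0;b[:, 420:]=0
cv2.imwrite("pics/w1z.png",cv2.resize(im[30:270,210:500,::-1],None,fx=2.5,fy=2.5,interpolation=cv2.INTER_CUBIC))
for n,uv,z in [("hubcap",(350.5,139),.068),("b",(349,228),.05),("bear",(348,229),.053),("cap",(438.5,87),.05),("stack",(265,87),.05)]:
    print(n,cast(c,uv,z))
E
```

```text
((279.57000732421875, 382.92584228515625), (43.78071212768555, 464.2292175292969), 89.43313598632812) [ 0.26678323 -0.16383424  0.013     ]
cap ((437.28643798828125, 93.97305297851562), (80.55633544921875, 101.77135467529297), 20.140071868896484)
stack ((265.131591796875, 86.406982421875), (78.27967834472656, 83.6446533203125), 158.65533447265625)
bear ((348.5087890625, 276.73114013671875), (95.30198669433594, 170.49301147460938), 179.51353454589844)
hubcap [0.44664217 0.15669678 0.068     ]
b [0.42254449 0.05903772 0.05      ]
bear [0.42122222 0.05942163 0.053     ]
cap [0.54383341 0.1806734  0.05      ]
stack [0.37849864 0.22634578 0.05      ]
```

View pics/w1z.png

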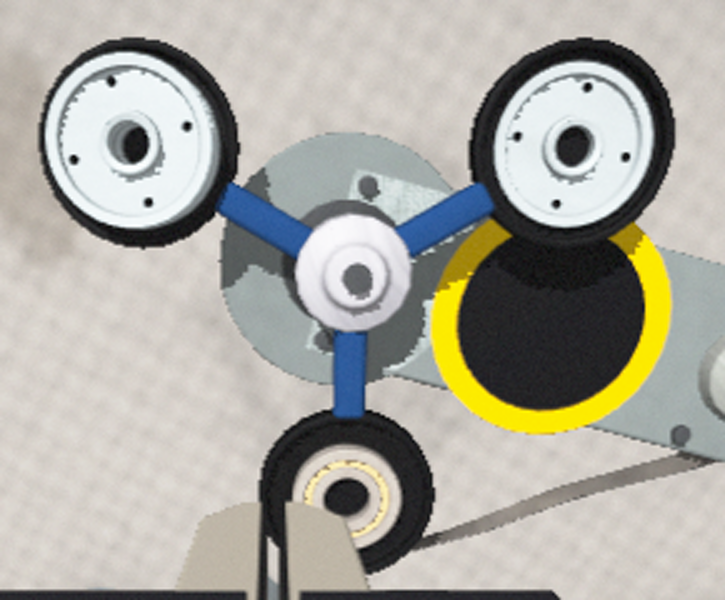

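play_rows:
  series:
    - [[1,0,0,-0.04,0],[1,0,0,-0.08,0],[1,0,0,-0.12,0],[1,0,0,-0.15,0],[1,0,0,-0.17,0],[1,0,0,-0.186,0],[1,0,0,-0.186,0]]

```text
t: 2.15
tool_pos: [0.4032, 0.1254, 0.0442]
orientation: [-2.492, -1.908, 0.007]
force: [0.0, -0.1, -0.1]
opening: -0.0
```

```bash
python3 snap.py 2 wrist
python3 - <<'E'
# plan arc: finger pose for spoke angle th: hub + .042u - d n
import numpy as np
hub=np.array([.449,.156])
def f(deg,d): 
    a=np.radians(deg);u=np.array([np.cos(a),np.sin(a)]);n=np.array([-u[1],u[0]]);return hub+.042*u-d*n
p0=np.array([.4060,.1240]) # current cmd
for th in range(-105,-29,5): print(th,(f(th,.0245)-p0).round(4),np.radians(th+105.6).round(3))
E
```

```text
2.2 [0.4044 0.1254 0.0457] [-2.494 -1.908  0.004] [ 0.87  0.39 -0.53] 0.0003867923488515292 [ 0.179 -0.175  2.146  0.     1.173  0.444]
-105 [ 0.0085 -0.0022] 0.01
-100 [ 0.0116 -0.0051] 0.098
-95 [ 0.0149 -0.0077] 0.185
-90 [ 0.0185 -0.01  ] 0.272
-85 [ 0.0223 -0.012 ] 0.36
-80 [ 0.0262 -0.0136] 0.447
-75 [ 0.0302 -0.0149] 0.534
-70 [ 0.0343 -0.0158] 0.621
-65 [ 0.0385 -0.0164] 0.709
-60 [ 0.0428 -0.0166] 0.796
-55 [ 0.047  -0.0165] 0.883
-50 [ 0.0512 -0.0159] 0.97
-45 [ 0.0554 -0.015 ] 1.058
-40 [ 0.0594 -0.0138] 1.145
-35 [ 0.0634 -0.0122] 1.232
-30 [ 0.0671 -0.0102] 1.319
```

View pics/wrist2.png

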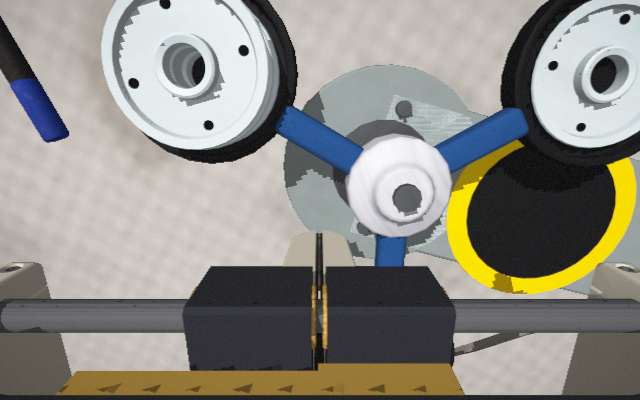

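play_rows:
  series:
    - [[1,0.004,-0.001,0,0],[1,0.0085,-0.002,0,0.01],[1,0.01,-0.0037,0,0.054],[1,0.0116,-0.0051,0,0.098],[1,0.0132,-0.0064,0,0.141],[1,0.0149,-0.0077,0,0.185],[1,0.0167,-0.0089,0,0.229],[1,0.0185,-0.01,0,0.272]]

```text
t: 3.0
tool_pos: [0.4253, 0.1146, 0.0478]
orientation: [2.214, 2.229, 0.002]
force: [-2.8, 2.4, 0.6]
opening: 0.0004
```

```bash
python3 snap.py 3 wrist top
python3 - <<'E'
from h import *
c=load("top3");im=c["color"][120:270,210:350,::-1]
cv2.imwrite("pics/top3z.png",cv2.resize(im,None,fx=4,fy=4,interpolation=cv2.INTER_CUBIC))
E
```

```text
3.1 [0.4257 0.1143 0.0477] [2.215e+00 2.226e+00 2.000e-03] [ 0.53 -0.38 -0.72] 0.00028336304595096495 [ 0.146 -0.131  2.103  0.     1.168  0.141]
```

View pics/top3z.png

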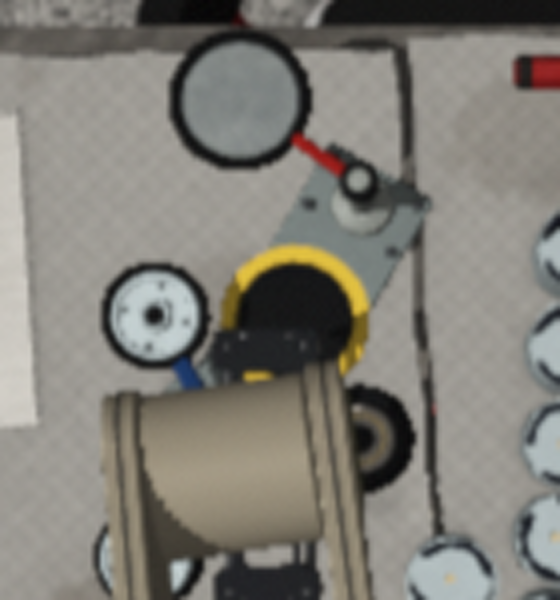

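View pics/wrist3.png

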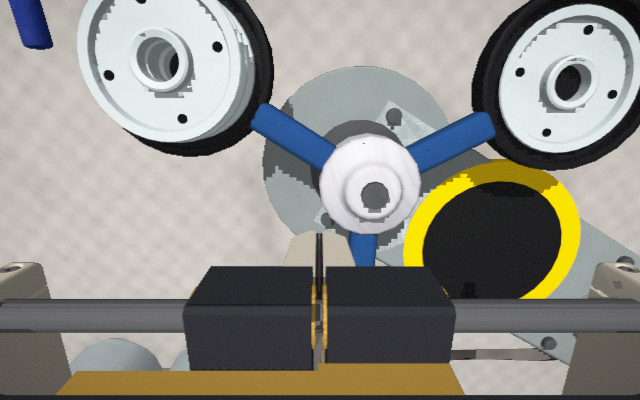

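play_rows:
  series:
    - [[1,0.0019,-0.001,0,0.044],[1,0.0038,-0.002,0,0.088],[1,0.0057,-0.0028,0,0.131],[1,0.0077,-0.0036,0,0.175],[1,0.0097,-0.0043,0,0.218],[1,0.0117,-0.0049,0,0.262],[1,0.0137,-0.0054,0,0.306],[1,0.0158,-0.0058,0,0.349]]

```text
t: 3.9
tool_pos: [0.4405, 0.1084, 0.0472]
orientation: [-1.796, -2.578, -0.0]
force: [-2.2, 0.4, 1.6]
opening: 0.0006
```

play_rows:
  series:
    - [[1,0.0021,-0.0003,0,0.044],[1,0.0042,-0.0006,0,0.088],[1,0.0063,-0.0007,0,0.131],[1,0.0085,-0.0008,0,0.175],[1,0.0106,-0.0008,0,0.218],[1,0.0127,-0.0007,0,0.262],[1,0.0148,-0.0004,0,0.306],[1,0.0169,-0.0001,0,0.349]]

```text
t: 4.7
tool_pos: [0.4572, 0.1082, 0.0471]
orientation: [-1.321, -2.85, 0.0]
force: [-3.7, 0.5, 1.5]
opening: 0.0004
```

```bash
python3 snap.py 4 wrist top
python3 - <<'E'
from h import *
c=load("top4");im=c["color"][120:270,210:350,::-1]
cv2.imwrite("pics/top4z.png",cv2.resize(im,None,fx=4,fy=4,interpolation=cv2.INTER_CUBIC))
E
```

```text
4.8 [0.4578 0.1083 0.0472] [1.322e+00 2.849e+00 1.000e-03] [-0.49 -0.22 -0.49] 0.00035041803539785985 [ 0.123 -0.044  2.023 -0.     1.162 -0.578]
```

View pics/top4z.png

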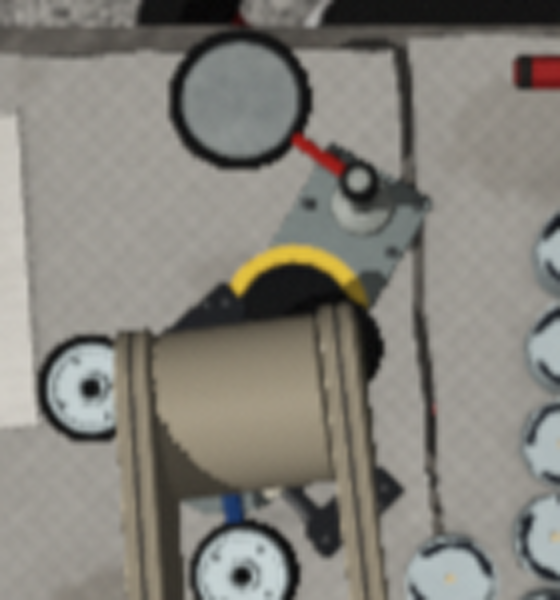

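View pics/wrist4.png

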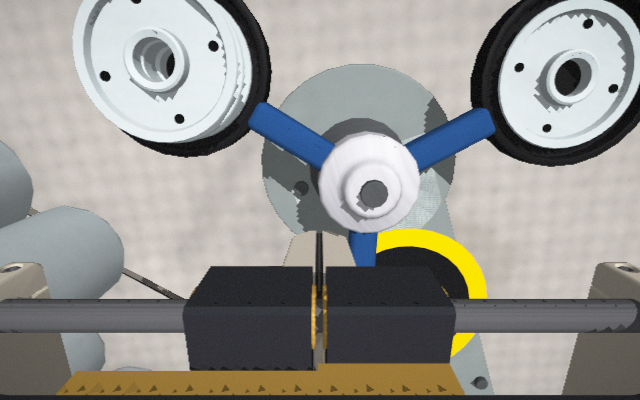

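```bash
python3 - <<'E'
from h import *
c=load("top4")
hub=cast(c,(210+220/4-.375,120+436/4-.375),.07)
for z in ((91,387),(241,576)):
    p=cast(c,(210+z[0]/4-.375,120+z[1]/4-.375),.05);d=p-hub;print(p,np.hypot(*d[:2]),np.degrees(np.arctan2(d[1],d[0])))
E
```

```text
[0.48705477 0.2496207  0.05      ] 0.10119438238752865 69.20687342038622
[0.3513243  0.14149152 0.05      ] 0.100719326951796 -172.28233839965128
```

play_rows:
  series:
    - [[1,0.0021,0.0004,0,0.044],[1,0.0042,0.0009,0,0.087],[1,0.0062,0.0015,0,0.131],[1,0.0082,0.0021,0,0.175],[1,0.0102,0.0029,0,0.218],[1,0.0114,0.0034,0,0.244],[1,0.0126,0.0039,0,0.27],[1,0.0137,0.0044,0,0.296]]

```text
t: 5.6
tool_pos: [0.471, 0.1126, 0.0468]
orientation: [0.886, 3.014, -0.0]
force: [-0.9, -1.3, 2.5]
opening: 0.0004
```

```bash
python3 snap.py 5 top side
python3 - <<'E'
from h import *
c=load("top5");im=c["color"][120:270,210:350,::-1]
cv2.imwrite("pics/top5z.png",cv2.resize(im,None,fx=4,fy=4,interpolation=cv2.INTER_CUBIC))
c=load("side5");im=c["color"][150:240,270:420,::-1]
cv2.imwrite("pics/side5z.png",cv2.resize(im,None,fx=5,fy=5,interpolation=cv2.INTER_CUBIC))
E
```

```text
5.7 [0.4712 0.1127 0.0468] [0.887 3.013 0.   ] [-0.74 -0.33  0.59] 0.0002704700398024122 [ 0.129 -0.004  1.985  0.     1.16  -0.87 ]
```

View pics/top5z.png

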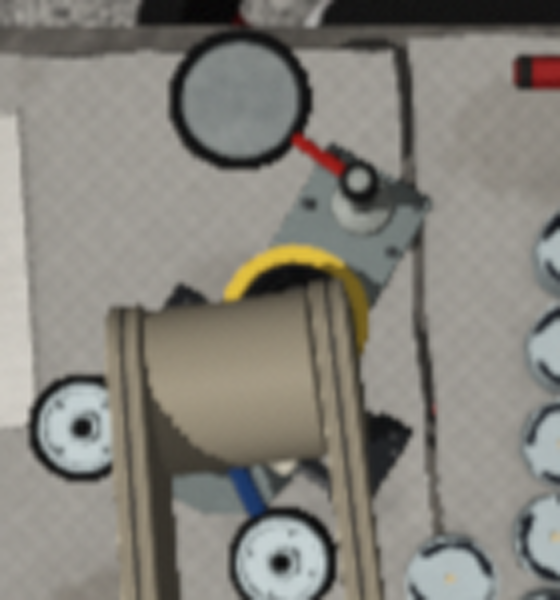

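View pics/side5z.png

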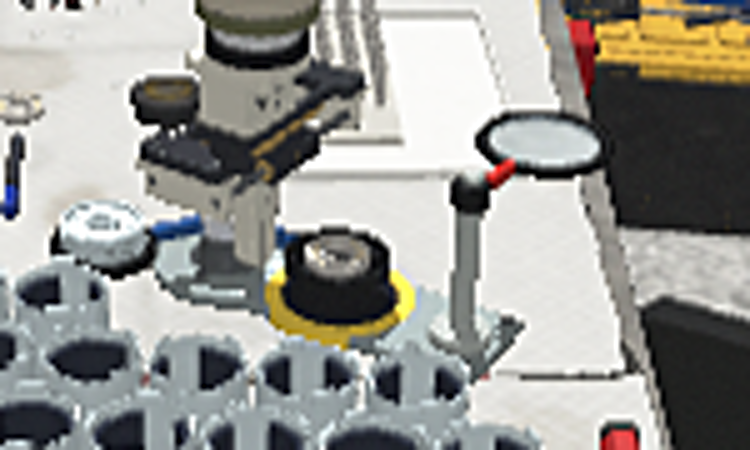

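play_rows:
  series:
    - [[1,-0.005,-0.008,0,0],[1,-0.006,-0.009,0.02,0],[1,-0.006,-0.009,0.06,0],[1,-0.006,-0.009,0.1,0],[1,-0.006,-0.009,0.14,0],[1,-0.006,-0.009,0.18,0],[1,-0.006,-0.009,0.2,0]]

```text
t: 6.4
tool_pos: [0.4662, 0.1034, 0.251]
orientation: [0.887, 3.008, 0.004]
force: [0.8, 0.5, 0.2]
opening: 0.0003
```

play_rows:
  series:
    - [[1,0.008,-0.016,0.0,-0.14],[1,0.016,-0.033,0.0,-0.28],[1,0.024,-0.05,0.0,-0.42],[1,0.032,-0.067,0.0,-0.56],[1,0.04,-0.084,0.0,-0.7],[1,0.048,-0.1,0.0,-0.84],[1,0.056,-0.12,0.0,-0.98],[1,0.056,-0.12,0.0,-0.98]]

```text
t: 7.2
tool_pos: [0.5212, -0.0186, 0.2465]
orientation: [2.208, 2.234, -0.0]
force: [-0.3, 0.0, -0.2]
opening: -0.0001
```

```bash
python3 snap.py 6 top wrist
python3 - <<'E'
from h import *
c=load("top6");im=c["color"][120:270,210:350,::-1]
cv2.imwrite("pics/top6z.png",cv2.resize(im,None,fx=4,fy=4,interpolation=cv2.INTER_CUBIC))
E
```

```text
7.3 [ 0.5206 -0.0167  0.2465] [-2.2   -2.242 -0.   ] [0.35 0.35 0.39] 0.0006172814351759729 [-0.131 -0.09   1.687  0.     1.545 -0.15 ]
```

View pics/top6z.png

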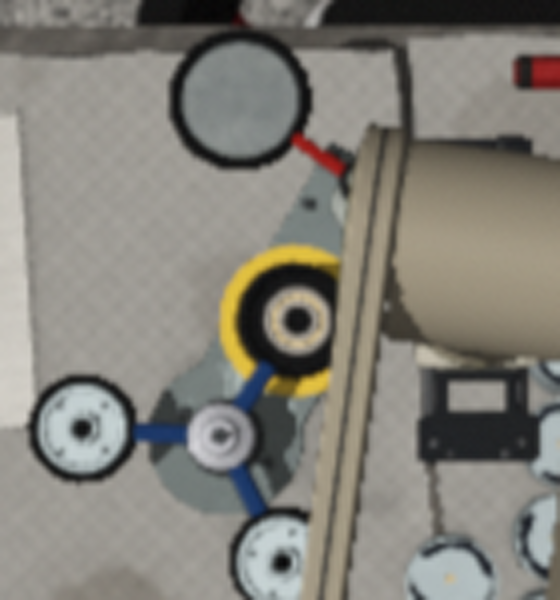

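View pics/wrist6.png

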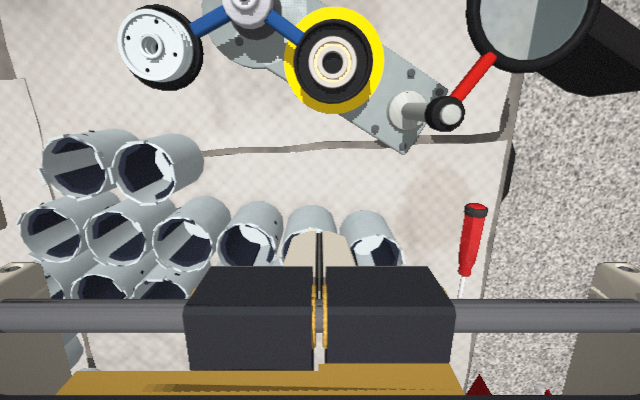

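```bash
cat > meas.py <<'E'
from h import *
def ring(c):
    # circle fit of outer yellow edge on plane z=.013
    hsv=cv2.cvtColor(c["color"],cv2.COLOR_RGB2HSV)
    y=cv2.inRange(hsv,(20,130,90),(35,255,255))
    n,l,st,_=cv2.connectedComponentsWithStats(y)
    best=max(range(1,n),key=lambda i:st[i,4] if 15<st[i,2]<200 and st[i,3]>15 and st[i,3]<200 else 0)
    cs,_=cv2.findContours((l==best).astype(np.uint8),cv2.RETR_EXTERNAL,cv2.CHAIN_APPROX_NONE)
    return cs[0].reshape(-1,2).astype(float)
def circ(P):
    A=np.c_[2*P,np.ones(len(P))];s=np.linalg.lstsq(A,(P**2).sum(1),rcond=None)[0];return s[:2],np.sqrt(s[2]+s[0]**2+s[1]**2)
def planefit(c,px,z,r=None,it=8,tol=.002):
    P=np.array([cast(c,p,z)[:2] for p in px]);k=np.ones(len(P),bool)
    for _ in range(it):
        o,R=circ(P[k]);res=np.abs(np.hypot(*(P-o).T)-R);k=res<max(tol,0)
        if k.sum()<10:break
    return o,R,k.sum(),len(P)
E
python3 - <<'E'
from meas import *
for n in("top0","wrist6","top6"):
    c=load(n);px=ring(c);h=cv2.convexHull(px.astype(np.float32)).reshape(-1,2)
    print(n,"ring",planefit(c,h,.013,tol=.003))
c=load("wrist6")
cv2.imwrite("pics/w6z.png",cv2.resize(c["color"][0:130,270:480,::-1],None,fx=3.8,fy=3.8,interpolation=cv2.INTER_CUBIC)[:600])
c=load("top6")
cv2.imwrite("pics/t6z.png",cv2.resize(c["color"][175:225,260:310,::-1],None,fx=10,fy=10,interpolation=cv2.INTER_CUBIC)[:600])
E
```

```text
top0 ring (array([0.53730844, 0.10564531]), np.float64(0.05472202237135467), np.int64(23), 23)
wrist6 ring (array([0.53408641, 0.10357962]), np.float64(0.05550550446407092), np.int64(44), 44)
top6 ring (array([0.53926365, 0.10687672]), np.float64(0.05373997255573892), np.int64(14), 15)
```

View pics/w6z.png

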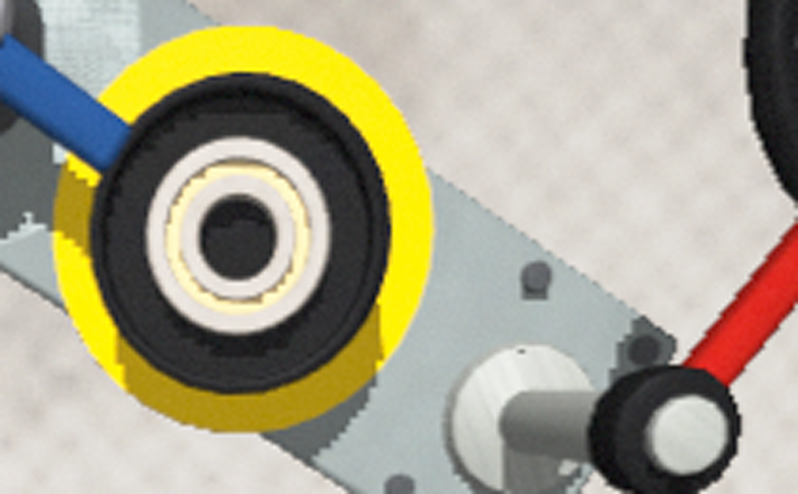

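View pics/t6z.png

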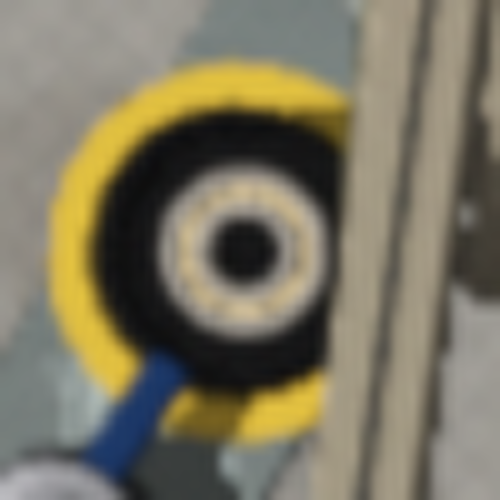

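```bash
python3 - <<'E'
from meas import *
c=load("wrist6")
px=ring(c);h=cv2.convexHull(px.astype(np.float32)).reshape(-1,2);st,_,_,_=planefit(c,h,.013,tol=.003)
g=c["color"].astype(int).min(2)
roi=np.zeros(g.shape,np.uint8);cv2.circle(roi,(332,62),28,1,-1)
m=((g>90)&(roi>0)).astype(np.uint8)
n,l,s,ct=cv2.connectedComponentsWithStats(m);print(s,ct)
b=np.argmax(s[1:,4])+1
cs,_=cv2.findContours((l==b).astype(np.uint8),cv2.RETR_EXTERNAL,cv2.CHAIN_APPROX_NONE)
for z in(.044,.0485,.053): print(z,planefit(c,cs[0].reshape(-1,2).astype(float),z,tol=.004))
# yellow-ring-like cage and bore
print("bore",cast(c,(270+238/3.8-.37,237/3.8-.37),.053))
# rim outer: dark hull inside the yellow
dk=((c["color"].max(2)<75)).astype(np.uint8);roi=np.zeros(g.shape,np.uint8);cv2.circle(roi,(333,61),44,1,-1)
n,l,s,ct=cv2.connectedComponentsWithStats(dk*roi);b=np.argmax(s[1:,4])+1
hh=cv2.convexHull(np.argwhere(l==b)[:,::-1].astype(np.int32)).reshape(-1,2).astype(float)
print("rim",planefit(c,hh,.05,tol=.002))
print("st",st)
c=load("top6")
for zz in(.053,):print("top bear",cast(c,(260+243/10-.45,175+251/10-.45),zz),"rng")
E
```

```text
[[     0      0    640    400 254343]
 [   308     36     49     52   1657]] [[319.41750314 200.39960998]
 [332.16294508  61.41339771]]
0.044 (array([0.53165279, 0.10017939]), np.float64(0.02453042860416097), np.int64(141), 141)
0.0485 (array([0.53149117, 0.09966622]), np.float64(0.024218725577400308), np.int64(141), 141)
0.053 (array([0.53132956, 0.09915305]), np.float64(0.023907022550652825), np.int64(141), 141)
bore [0.53143137 0.09917367 0.053     ]
rim (array([0.53212563, 0.0991081 ]), np.float64(0.039449456061976654), np.int64(40), 40)
st [0.53408641 0.10357962]
top bear [0.53474073 0.10149992 0.053     ] rng
```

play_rows:
  series:
    - [[1,-0.008,0.016,0.0,0.14],[1,-0.016,0.033,0.0,0.28],[1,-0.024,0.05,0.0,0.42],[1,-0.032,0.067,0.0,0.56],[1,-0.04,0.084,0.0,0.7],[1,-0.048,0.1,0.0,0.84],[1,-0.056,0.12,0.0,0.98],[1,-0.056,0.12,0.0,0.98]]

```text
t: 8.1
tool_pos: [0.4637, 0.106, 0.2468]
orientation: [-0.875, -3.017, -0.002]
force: [1.0, -0.2, 0.2]
opening: 0.0004
```

play_rows:
  series:
    - [[1,0,0,-0.04,0],[1,0,0,-0.08,0],[1,0,0,-0.12,0],[1,0,0,-0.15,0],[1,0,0,-0.18,0],[1,0,0,-0.2,0],[1,0,0,-0.2,0]]

```text
t: 8.8
tool_pos: [0.462, 0.1031, 0.0434]
orientation: [-0.888, -3.008, 0.004]
force: [0.1, -0.2, -0.4]
opening: 0.0006
```

play_rows:
  series:
    - [[1,0.003,0.0045,0,0],[1,0.005,0.0075,0,0],[1,0.006,0.009,0,0],[1,0.0067,0.0094,0,0.016],[1,0.0074,0.0098,0,0.032],[1,0.0081,0.0102,0,0.048],[1,0.0081,0.0102,0,0.048],[1,0.0081,0.0102,0,0.048]]

```text
t: 9.6
tool_pos: [0.473, 0.114, 0.0466]
orientation: [-0.815, -3.034, -0.001]
force: [-0.6, -0.4, -0.5]
opening: 0.0007
```

play_rows:
  series:
    - [[1,-0.005,-0.008,0,0],[1,-0.006,-0.009,0.02,0],[1,-0.006,-0.009,0.06,0],[1,-0.006,-0.009,0.1,0],[1,-0.006,-0.009,0.14,0],[1,-0.006,-0.009,0.18,0],[1,-0.006,-0.009,0.2,0]]

```text
t: 10.3
tool_pos: [0.4679, 0.1047, 0.2506]
orientation: [0.814, 3.03, 0.003]
force: [0.3, 0.4, -0.1]
opening: 0.0002
```

play_rows:
  series:
    - [[1,0.008,-0.016,0.0,-0.14],[1,0.016,-0.033,0.0,-0.28],[1,0.024,-0.05,0.0,-0.42],[1,0.032,-0.067,0.0,-0.56],[1,0.04,-0.084,0.0,-0.7],[1,0.048,-0.1,0.0,-0.84],[1,0.056,-0.12,0.0,-0.98],[1,0.056,-0.12,0.0,-1.03]]

```text
t: 11.1
tool_pos: [0.523, -0.0174, 0.2461]
orientation: [-2.212, -2.231, 0.001]
force: [0.1, 1.2, -0.4]
opening: 0.0009
```

```bash
python3 snap.py 7 wrist top
cat > m2.py <<'E'
import sys
from meas import *
c=load(sys.argv[1])
px=ring(c);h=cv2.convexHull(px.astype(np.float32)).reshape(-1,2);st,R,_,_=planefit(c,h,.013,tol=.003)
g=c["color"].astype(int).min(2)
u=tuple(int(round(v)) for v in proj(c,[st[0]-.002,st[1]-.003,.05])[0])
roi=np.zeros(g.shape,np.uint8);cv2.circle(roi,u,31,1,-1)
m=((g>90)&(roi>0)&~((c["color"][...,2]<100)&(c["color"][...,0]>120))).astype(np.uint8)
n,l,s,ct=cv2.connectedComponentsWithStats(m);b=np.argmax(s[1:,4])+1;print(s[b])
cs,_=cv2.findContours((l==b).astype(np.uint8),cv2.RETR_EXTERNAL,cv2.CHAIN_APPROX_NONE)
B,r,k,_=planefit(c,cs[0].reshape(-1,2).astype(float),.051,tol=.004)
d=(B-st)*1000;a=np.radians(-30.2);print("st",st,R,"bear",B,r,"d mm",d,"tang",d@[-np.sin(a),np.cos(a)],"rad",d@[np.cos(a),np.sin(a)])
E
python3 m2.py wrist6; python3 m2.py wrist7
```

```text
11.2 [ 0.5225 -0.0159  0.2461] [-2.205e+00 -2.236e+00  1.000e-03] [-0.5  -0.07 -0.13] 0.0003881714440848107 [-0.129 -0.084  1.681  0.     1.545 -0.143]
[ 308   36   49   52 1654]
st [0.53408641 0.10357962] 0.05550550446407092 bear [0.53140139 0.09938113] 0.02404555722921247 d mm [-2.68501658 -4.19848922] tang -4.979265337116152 rad -0.20866834680870572
[ 308   31   49   53 1677]
st [0.53430826 0.10355326] 0.055475058488278606 bear [0.53422312 0.10355636] 0.02406055054379897 d mm [-0.08513333  0.00309844] tang -0.040145860510194975 rad -0.07513717365581604
```

View pics/wrist7.png

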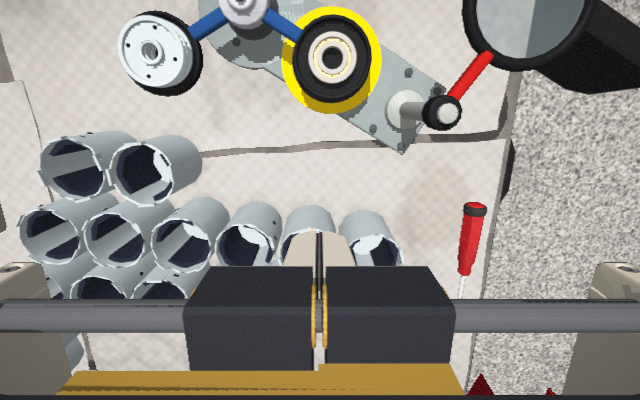

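```bash
python3 - <<'E'
from h import *
c=load("wrist7")
p=cast(c,(446,112.5),.145);print("head",p)
hsv=cv2.cvtColor(c["color"],cv2.COLOR_RGB2HSV)
m=(cv2.inRange(hsv,(0,170,90),(6,255,255))|cv2.inRange(hsv,(174,170,90),(180,255,255)));m[:,:400]=0;m[120:]=0
ys,xs=np.nonzero(m);P=np.array([cast(c,(x,y),.130)[:2] for x,y in zip(xs,ys)]);print(len(P),P.mean(0))
vx,vy,x0,y0=cv2.fitLine(P.astype(np.float32),cv2.DIST_HUBER,0,.01,.01).ravel();print(np.degrees(np.arctan2(vy,vx)),P[np.argmin(P[:,1])],P[np.argmax(P[:,1])])
piv=np.array([.6217,.055])
def f(deg,d,r=.034): 
    a=np.radians(deg);u=np.array([np.cos(a),np.sin(a)]);n=np.array([-u[1],u[0]]);return piv+r*u-d*n
p0=f(55,.035);print("pre",p0)
for th in range(55,151,5): print(th,(f(th,.019)-p0).round(4),np.radians(th-55).round(3))
E
```

```text
head [0.6186906  0.05351222 0.145     ]
743 [0.63989908 0.08219485]
53.00999 [0.63287755 0.06290282] [0.65200175 0.09919739]
pre [0.66987192 0.06277599]
55 [-0.0131  0.0092] 0.0
60 [-0.0147  0.0122] 0.087
65 [-0.0166  0.015 ] 0.175
70 [-0.0187  0.0177] 0.262
75 [-0.021   0.0201] 0.349
80 [-0.0236  0.0224] 0.436
85 [-0.0263  0.0244] 0.524
90 [-0.0292  0.0262] 0.611
95 [-0.0322  0.0278] 0.698
100 [-0.0354  0.029 ] 0.785
105 [-0.0386  0.03  ] 0.873
110 [-0.0419  0.0307] 0.96
115 [-0.0453  0.0311] 1.047
120 [-0.0487  0.0312] 1.134
125 [-0.0521  0.031 ] 1.222
130 [-0.0555  0.0305] 1.309
135 [-0.0588  0.0297] 1.396
140 [-0.062   0.0286] 1.484
145 [-0.0651  0.0273] 1.571
150 [-0.0681  0.0257] 1.658
```

```bash
python3 - <<'E'
from h import *
piv=np.array([.621,.0545])
def f(deg,d,r=.034): 
    a=np.radians(deg);u=np.array([np.cos(a),np.sin(a)]);n=np.array([-u[1],u[0]]);return piv+r*u-d*n
p0=f(54.5,.036);print("pre",p0, p0-[.5225,-.0165])
prev=f(54.5,.036);pa=54.5
for seg in ([54.5]+list(np.arange(57,75,2.5)),np.arange(77,96,2.5),np.arange(97,116,2.5),np.arange(117,136,2.5),[137,139,141,143,145,146,146.5]):
    print("--")
    for th in seg: q=f(th,.0225);print([1]+(q-prev).round(4).tolist()+[0,round(float(np.radians(th-pa)),3)])
    prev=q;pa=th
E
```

```text
pre [0.67005206 0.06127462] [0.14755206 0.07777462]
--
[1, -0.011, 0.0078, 0, 0.0]
[1, -0.0117, 0.0095, 0, 0.044]
[1, -0.0124, 0.0111, 0, 0.087]
[1, -0.0132, 0.0127, 0, 0.131]
[1, -0.0141, 0.0142, 0, 0.175]
[1, -0.0151, 0.0157, 0, 0.218]
[1, -0.0161, 0.0172, 0, 0.262]
[1, -0.0171, 0.0186, 0, 0.305]
[1, -0.0183, 0.02, 0, 0.349]
--
[1, -0.0012, 0.0013, 0, 0.044]
[1, -0.0024, 0.0026, 0, 0.087]
[1, -0.0038, 0.0038, 0, 0.131]
[1, -0.0051, 0.0049, 0, 0.175]
[1, -0.0065, 0.006, 0, 0.218]
[1, -0.008, 0.0071, 0, 0.262]
[1, -0.0095, 0.008, 0, 0.305]
[1, -0.011, 0.0089, 0, 0.349]
--
[1, -0.0016, 0.0008, 0, 0.044]
[1, -0.0032, 0.0016, 0, 0.087]
[1, -0.0048, 0.0023, 0, 0.131]
[1, -0.0065, 0.0029, 0, 0.175]
[1, -0.0082, 0.0034, 0, 0.218]
[1, -0.0099, 0.0039, 0, 0.262]
[1, -0.0116, 0.0043, 0, 0.305]
[1, -0.0134, 0.0046, 0, 0.349]
--
[1, -0.0018, 0.0002, 0, 0.044]
[1, -0.0035, 0.0004, 0, 0.087]
[1, -0.0053, 0.0005, 0, 0.131]
[1, -0.0071, 0.0005, 0, 0.175]
[1, -0.0089, 0.0004, 0, 0.218]
[1, -0.0106, 0.0003, 0, 0.262]
[1, -0.0124, 0.0001, 0, 0.305]
[1, -0.0142, -0.0002, 0, 0.349]
--
[1, -0.0017, -0.0004, 0, 0.044]
[1, -0.0031, -0.0007, 0, 0.079]
[1, -0.0045, -0.0011, 0, 0.113]
[1, -0.0058, -0.0016, 0, 0.148]
[1, -0.0072, -0.0021, 0, 0.183]
[1, -0.0078, -0.0024, 0, 0.201]
[1, -0.0082, -0.0025, 0, 0.209]
```

play_rows:
  series:
    - [[1,0.025,0.013,0,-0.1],[1,0.05,0.026,0,-0.21],[1,0.075,0.04,0,-0.32],[1,0.1,0.053,0,-0.43],[1,0.125,0.066,0,-0.53],[1,0.147,0.079,0,-0.634],[1,0.147,0.079,0,-0.634]]

```text
t: 11.9
tool_pos: [0.6708, 0.0658, 0.2452]
orientation: [-2.79, -1.441, 0.001]
force: [-1.4, 0.8, 1.3]
opening: 0.0003
```

```bash
python3 snap.py 8 wrist
```

```text
11.95 [0.6699 0.0649 0.2455] [-2.788e+00 -1.445e+00  2.000e-03] [ 0.02 -0.62  0.19] 0.0004245588763321263 [0.02  0.326 1.24  0.    1.577 0.634]
```

View pics/wrist8.png

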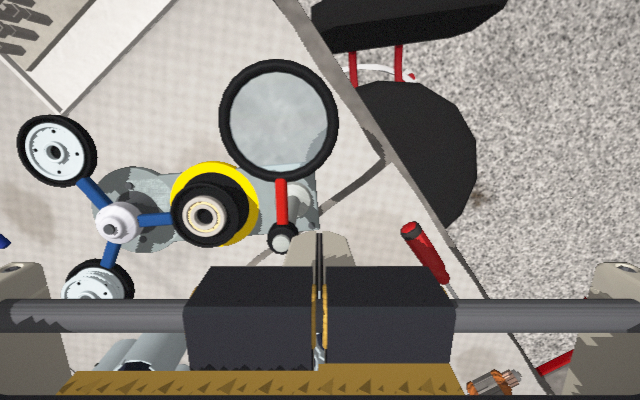

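play_rows:
  series:
    - [[1,0,-0.0035,0,0],[1,0,-0.0035,-0.04,0],[1,0,-0.0035,-0.08,0],[1,0,-0.0035,-0.1,0],[1,0,-0.0035,-0.119,0],[1,0,-0.0035,-0.119,0]]

```text
t: 12.55
tool_pos: [0.667, 0.0595, 0.1243]
orientation: [-2.789, -1.441, 0.008]
force: [-0.7, -0.1, -0.4]
opening: 0.0006
```

```bash
python3 snap.py 9 wrist side
python3 - <<'E'
from h import *
c=load("side9");im=c["color"][150:240,270:420,::-1]
cv2.imwrite("pics/side9z.png",cv2.resize(im,None,fx=5,fy=5,interpolation=cv2.INTER_CUBIC))
E
```

```text
12.65 [0.6695 0.0598 0.1284] [ 2.791  1.441 -0.   ] [-0.21 -0.9   0.14] 0.00047384257823028525 [ 0.013  0.387  1.379 -0.     1.375  0.63 ]
```

View pics/wrist9.png

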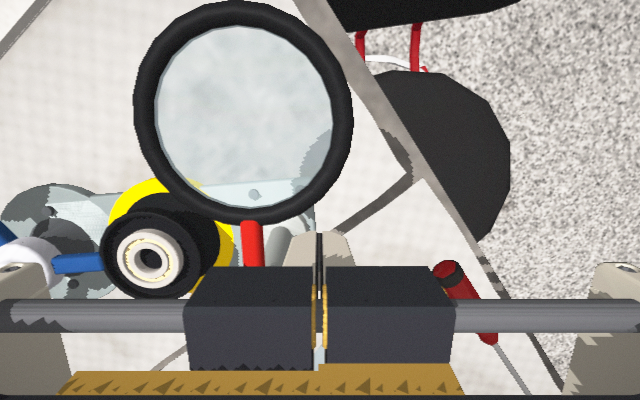

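View pics/side9z.png

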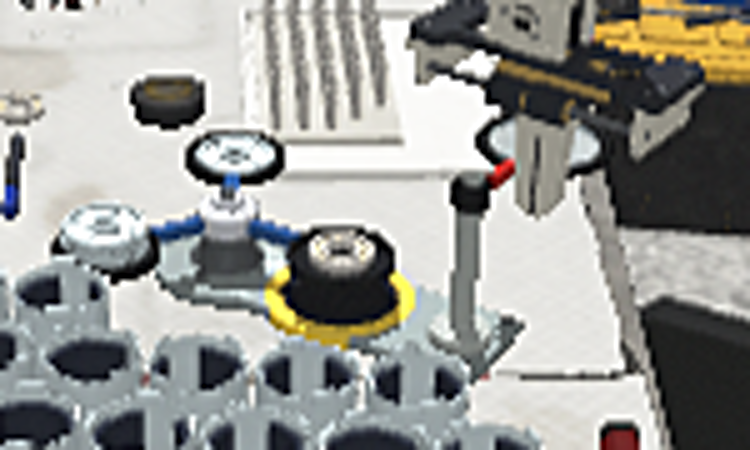

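play_rows:
  series:
    - [[1,-0.006,0.0045,0,0],[1,-0.011,0.0085,0,0],[1,-0.0117,0.0102,0,0.044],[1,-0.0124,0.0118,0,0.087],[1,-0.0132,0.0134,0,0.131],[1,-0.0141,0.0149,0,0.175],[1,-0.0151,0.0164,0,0.218],[1,-0.0161,0.0179,0,0.262]]

```text
t: 13.45
tool_pos: [0.6546, 0.0782, 0.1293]
orientation: [2.576, 1.795, 0.003]
force: [1.3, -2.4, 0.6]
opening: 0.0005
```

```bash
python3 snap.py 10 wrist
```

```text
13.5 [0.6544 0.0785 0.1293] [2.574 1.798 0.003] [ 0.63 -2.86  0.96] 0.0008454400555776283 [ 4.200e-02  3.500e-01  1.424e+00 -1.000e-03  1.365e+00  3.930e-01]
```

View pics/wrist10.png

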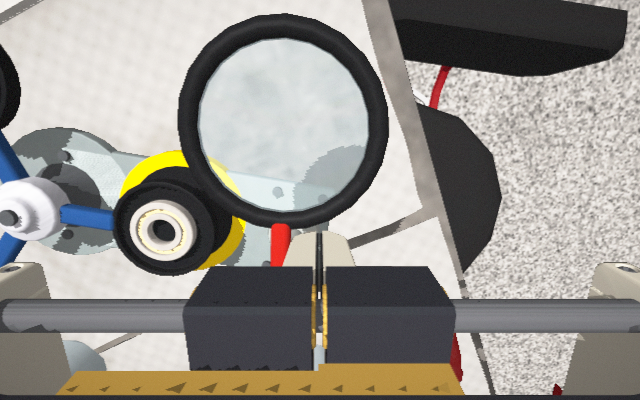

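play_rows:
  series:
    - [[1,-0.001,0.0014,0,0.044],[1,-0.0022,0.0028,0,0.087],[1,-0.0034,0.0041,0,0.131],[1,-0.0046,0.0054,0,0.175],[1,-0.006,0.0066,0,0.218],[1,-0.0073,0.0077,0,0.262],[1,-0.0087,0.0088,0,0.305],[1,-0.0102,0.0099,0,0.349]]

```text
t: 14.3
tool_pos: [0.6445, 0.0882, 0.1293]
orientation: [2.226, 2.213, 0.003]
force: [3.0, -2.6, 1.5]
opening: 0.0004
```

play_rows:
  series:
    - [[1,-0.0015,0.0009,0,0.044],[1,-0.003,0.0018,0,0.087],[1,-0.0046,0.0026,0,0.131],[1,-0.0062,0.0034,0,0.175],[1,-0.0078,0.0041,0,0.218],[1,-0.0095,0.0047,0,0.262],[1,-0.0112,0.0052,0,0.305],[1,-0.0129,0.0057,0,0.349]]

```text
t: 15.1
tool_pos: [0.6317, 0.094, 0.1293]
orientation: [1.808, 2.566, 0.003]
force: [2.6, -0.5, 0.4]
opening: 0.0008
```

```bash
python3 snap.py 11 wrist
```

```text
15.15 [0.6314 0.0942 0.1292] [1.804 2.569 0.003] [3.26 1.49 1.38] 0.00036082665575818166 [ 0.068  0.296  1.49  -0.     1.353 -0.278]
```

View pics/wrist11.png

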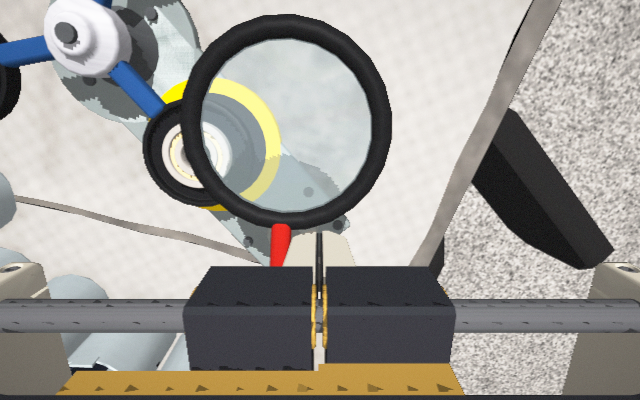

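play_rows:
  series:
    - [[1,-0.0017,0.0004,0,0.044],[1,-0.0035,0.0007,0,0.087],[1,-0.0053,0.0009,0,0.131],[1,-0.007,0.0011,0,0.175],[1,-0.0088,0.0012,0,0.218],[1,-0.0106,0.0012,0,0.262],[1,-0.0124,0.0011,0,0.305],[1,-0.0141,0.001,0,0.349]]

```text
t: 15.95
tool_pos: [0.6175, 0.0955, 0.1292]
orientation: [1.336, 2.841, 0.003]
force: [2.3, 1.9, 1.7]
opening: 0.0004
```

play_rows:
  series:
    - [[1,-0.0018,-0.0002,0,0.044],[1,-0.0036,-0.0005,0,0.087],[1,-0.0053,-0.0009,0,0.131],[1,-0.0067,-0.0012,0,0.166],[1,-0.0081,-0.0016,0,0.2],[1,-0.0088,-0.0018,0,0.218],[1,-0.0095,-0.0021,0,0.236],[1,-0.0101,-0.0023,0,0.252]]

```text
t: 16.75
tool_pos: [0.6068, 0.0929, 0.1282]
orientation: [0.969, 2.988, 0.001]
force: [1.7, 1.7, 3.2]
opening: 0.0006
```

```bash
python3 snap.py 12 wrist top side
python3 - <<'E'
from h import *
c=load("top12");im=c["color"][120:270,210:350,::-1]
cv2.imwrite("pics/top12z.png",cv2.resize(im,None,fx=4,fy=4,interpolation=cv2.INTER_CUBIC))
E
```

```text
16.9 [0.6066 0.0927 0.1277] [0.97  2.988 0.   ] [1.45 1.37 1.41] 0.0003584570653904573 [ 0.068  0.237  1.564  0.     1.341 -0.875]
```

View pics/wrist12.png

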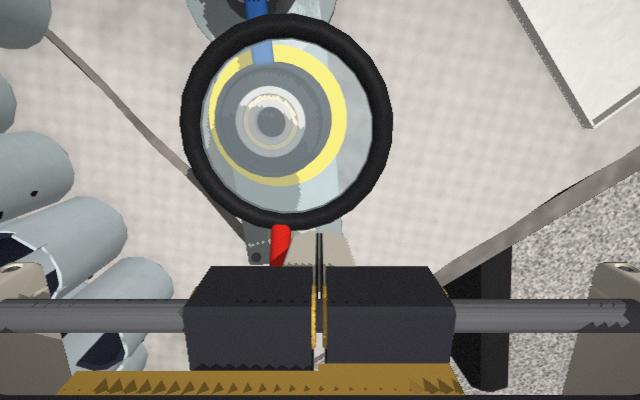

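View pics/top12z.png

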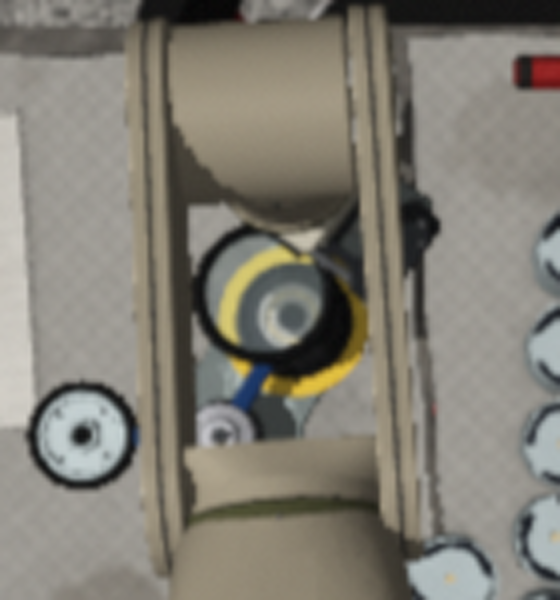

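```bash
cat > m3.py <<'E'
import sys
from meas import *
c=load(sys.argv[1]);u0=eval(sys.argv[2]);B=np.array(eval(sys.argv[3])) if len(sys.argv)>3 else None
g=c["color"].max(2)
# inner glass boundary: radial scan from centre for first dark run
inn=[];out=[]
for a in np.linspace(0,2*np.pi,180,endpoint=False):
    d=np.array([np.cos(a),np.sin(a)]);v=[]
    for r in np.arange(70,125,.5):
        p=np.array(u0)+r*d;x,y=int(round(p[0])),int(round(p[1]))
        v.append(g[y,x] if 0<=x<640 and 0<=y<262 else 255)
    v=np.array(v);k=v<62
    i=np.argmax(k)
    if k.sum()>24 and k[i:i+16].mean()>.9:
        j=i+np.argmax(~k[i:]) if (~k[i:]).any() else None
        inn.append(np.array(u0)+(70+.5*i)*d)
        if j: out.append(np.array(u0)+(70+.5*j)*d)
for n,q in(("in",inn),("out",out)): print(n,planefit(c,q,.127,tol=.0015,it=15), planefit(c,q,.127,tol=.004,it=15))
E
python3 m3.py wrist12 "(286,121)"
python3 - <<'E'
from h import *
c=load("wrist12")
print("bear",cast(c,(271,121),.053))
cv2.imwrite("pics/w12z.png",cv2.resize(c["color"][10:240,170:400,::-1],None,fx=2.6,fy=2.6,interpolation=cv2.INTER_CUBIC))
px=None
E
```

```text
in (array([0.54510817, 0.11803812]), np.float64(0.040537988740343624), np.int64(177), 177) (array([0.54510817, 0.11803812]), np.float64(0.040537988740343624), np.int64(177), 177)
out (array([0.54506587, 0.11800335]), np.float64(0.04984781288851698), np.int64(174), 177) (array([0.54503985, 0.11802722]), np.float64(0.04982871948654314), np.int64(175), 177)
bear [0.53400157 0.10434021 0.053     ]
```

View pics/w12z.png

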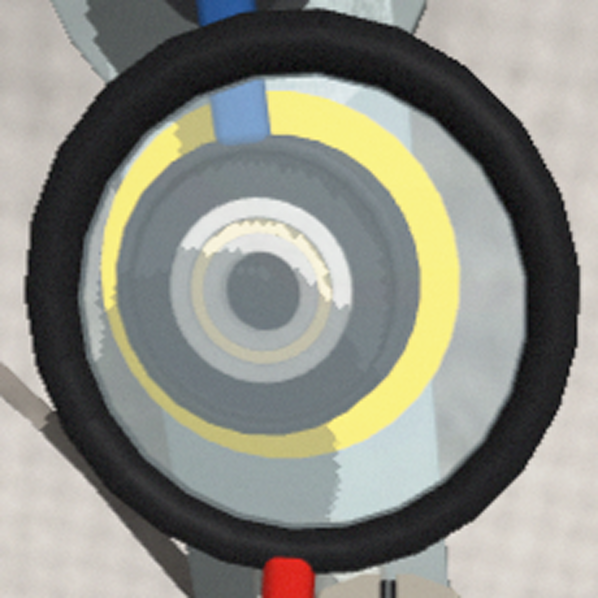

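```bash
python3 - <<'E'
from h import *
c=load("wrist12");print(cast(c,(270.3,121.2),.053))
piv=np.array([.621,.0545])
def f(deg,d=.0225,r=.034): 
    a=np.radians(deg);u=np.array([np.cos(a),np.sin(a)]);n=np.array([-u[1],u[0]]);return piv+r*u-d*n
for th in(146,148,150,151,152,153): print((f(th)-f(144)).round(4),np.radians(th-144).round(3))
E
```

```text
[0.53382395 0.10386503 0.053     ]
[-0.0013 -0.0005] 0.035
[-0.0026 -0.0011] 0.07
[-0.0039 -0.0017] 0.105
[-0.0045 -0.002 ] 0.122
[-0.0052 -0.0024] 0.14
[-0.0058 -0.0027] 0.157
```

play_rows:
  series:
    - [[1,-0.0013,-0.0005,0,0.035],[1,-0.0026,-0.0011,0,0.07],[1,-0.0039,-0.0017,0,0.105],[1,-0.0045,-0.002,0,0.122],[1,-0.0052,-0.0024,0,0.14],[1,-0.0058,-0.0027,0,0.157],[1,-0.0058,-0.0027,0,0.157]]

```text
t: 17.6
tool_pos: [0.6006, 0.0898, 0.1275]
orientation: [-0.732, -3.055, 0.0]
force: [0.8, 2.0, 0.9]
opening: 0.0005
```

```bash
python3 snap.py 13 wrist top
python3 m3.py wrist13 "(286,121)"
python3 - <<'E'
from h import *
c=load("wrist13")
cv2.imwrite("pics/w13z.png",cv2.resize(c["color"][10:240,170:400,::-1],None,fx=2.6,fy=2.6,interpolation=cv2.INTER_CUBIC))
E
```

```text
17.7 [0.6006 0.0898 0.1275] [-0.733 -3.054  0.   ] [0.08 1.74 2.21] 0.000691013768891748 [ 0.064  0.221  1.582 -0.     1.339 -1.035]
in (array([0.5353988 , 0.10459862]), np.float64(0.04053194158846017), np.int64(176), 176) (array([0.5353988 , 0.10459862]), np.float64(0.04053194158846017), np.int64(176), 176)
out (array([0.5352911 , 0.10467928]), np.float64(0.04980607535140666), np.int64(173), 175) (array([0.5352911 , 0.10467928]), np.float64(0.04980607535140666), np.int64(173), 175)
```

View pics/w13z.png

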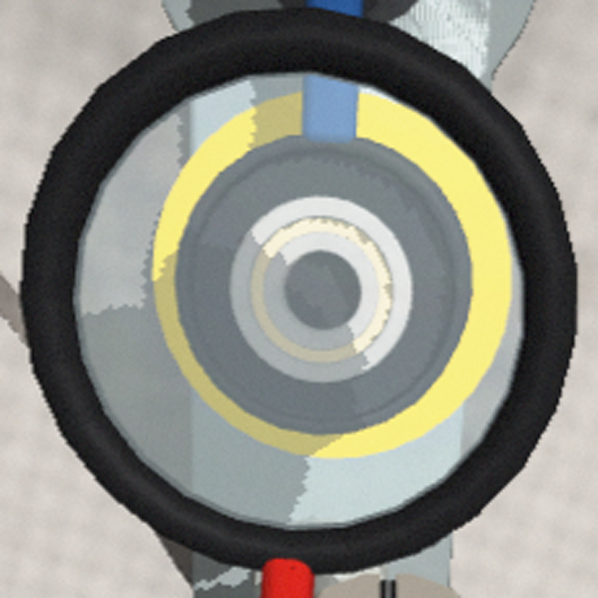

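```bash
python3 - <<'E'
from h import *
c=load("wrist13");B=cast(c,(293.0,121.05),.052);print(B)
L=np.array([.5353,.1046]);d=(L-B[:2])*1000;a=np.radians(149.7);print(d,"tang",d@[-np.sin(a),np.cos(a)],"rad",d@[np.cos(a),np.sin(a)])
E
```

```text
[0.53366053 0.10333595 0.052     ]
[1.63946817 1.26405404] tang -1.9185356125655006 rad -0.7777593418834086
```

play_rows:
  series:
    - [[1,-0.0003,-0.0002,0,0.01],[1,-0.0007,-0.0004,0,0.019],[1,-0.0007,-0.0004,0,0.019],[1,-0.0007,-0.0004,0,0.019]]

```text
t: 18.1
tool_pos: [0.5999, 0.0894, 0.1275]
orientation: [-0.704, -3.061, 0.0]
force: [0.3, 2.6, 2.3]
opening: 0.0004
```

```bash
python3 snap.py 14 wrist
python3 m3.py wrist14 "(286,121)"
python3 - <<'E'
from h import *
c=load("wrist14")
cv2.imwrite("pics/w14z.png",cv2.resize(c["color"][10:240,170:400,::-1],None,fx=2.6,fy=2.6,interpolation=cv2.INTER_CUBIC))
E
```

```text
18.15 [0.6    0.0894 0.1275] [-0.704 -3.062  0.   ] [0.1  2.49 1.13] 6.152763182362128e-05 [ 0.064  0.219  1.584 -0.     1.339 -1.055]
in (array([0.53445687, 0.10311141]), np.float64(0.04053560208971298), np.int64(176), 176) (array([0.53445687, 0.10311141]), np.float64(0.04053560208971298), np.int64(176), 176)
out (array([0.53440688, 0.10315659]), np.float64(0.049830615355751756), np.int64(173), 175) (array([0.53440688, 0.10315659]), np.float64(0.049830615355751756), np.int64(173), 175)
```

View pics/w14z.png

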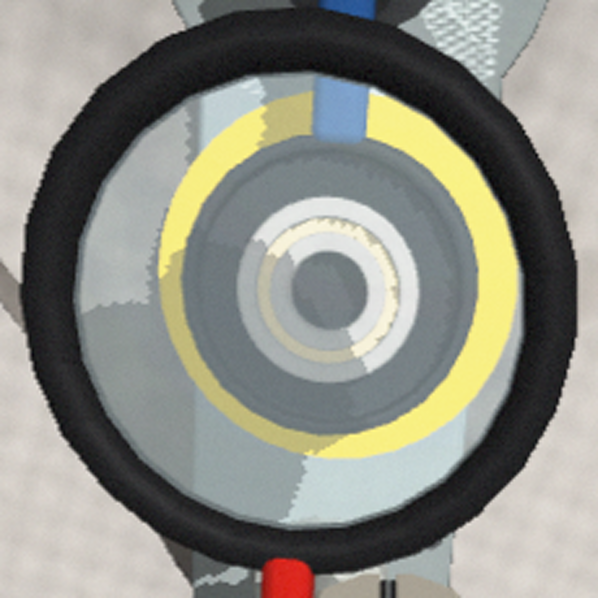

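play_rows:
  series:
    - [[1,0.003,0.005,0,0],[1,0.006,0.01,0,0],[1,0.007,0.012,0.03,0],[1,0.007,0.012,0.07,0],[1,0.007,0.012,0.11,0],[1,0.007,0.012,0.13,0]]

```text
t: 18.75
tool_pos: [0.6085, 0.1018, 0.262]
orientation: [0.702, 3.057, 0.002]
force: [0.5, -0.1, 0.1]
opening: 0.0005
```

play_rows:
  series:
    - [[1,-0.03,0.03,0,0],[1,-0.06,0.065,0,0],[1,-0.09,0.1,0,0],[1,-0.12,0.135,0,0],[1,-0.15,0.17,0,0],[1,-0.18,0.205,0,0],[1,-0.21,0.24,0,0],[1,-0.24,0.28,0,0]]

```text
t: 19.55
tool_pos: [0.3658, 0.3826, 0.2577]
orientation: [0.704, 3.061, -0.0]
force: [1.0, 0.4, -0.9]
opening: 0.0004
```

play_rows:
  series:
    - [[1,-0.03,0.04,0,0],[1,-0.06,0.08,0,0],[1,-0.09,0.12,0,0],[1,-0.09,0.12,0,0]]

```text
t: 19.95
tool_pos: [0.2725, 0.5055, 0.2571]
orientation: [-0.694, -3.062, -0.0]
force: [0.8, -0.2, -0.5]
opening: 0.0004
```

```bash
python3 snap.py 15 top side wrist
python3 - <<'E'
from h import *
c=load("top15");im=c["color"][120:270,210:350,::-1]
cv2.imwrite("pics/top15z.png",cv2.resize(im,None,fx=4,fy=4,interpolation=cv2.INTER_CUBIC))
cv2.imwrite("pics/t15z.png",cv2.resize(c["color"][170:230,255:315,::-1],None,fx=10,fy=10,interpolation=cv2.INTER_CUBIC))
c=load("side15");im=c["color"][150:240,270:420,::-1]
cv2.imwrite("pics/side15z.png",cv2.resize(im,None,fx=5,fy=5,interpolation=cv2.INTER_CUBIC))
E
```

```text
20.1 [0.2768 0.5015 0.2573] [ 7.020e-01  3.062e+00 -2.000e-03] [-0.12 -0.63  0.26] 0.0005462165879513863 [ 9.770e-01  4.900e-02  1.530e+00 -1.000e-03  1.564e+00 -1.430e-01]
```

View pics/top15z.png

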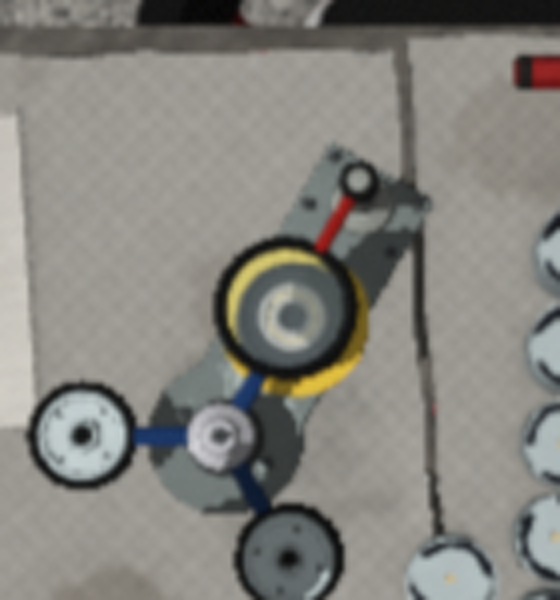

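View pics/t15z.png

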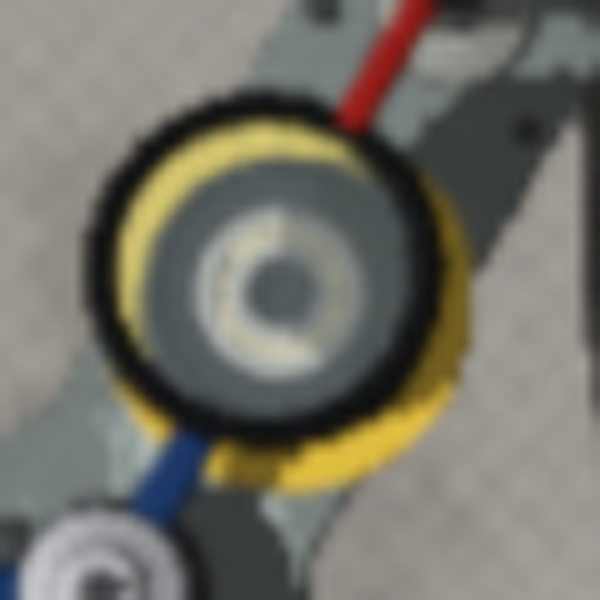

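View pics/side15z.png

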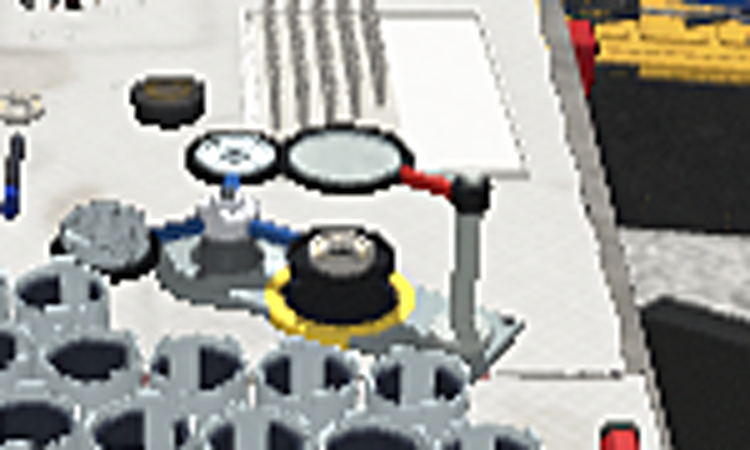

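```bash
python3 - <<'E'
from h import *
c=load("top15")
P=lambda x,y:(255+x/10-.45,170+y/10-.45)
L=cast(c,P(265,267.5),.127);B=cast(c,P(281,292),.053);B6=cast(load("top6"),(260+243/10-.45,175+251/10-.45),.053)
a=np.radians(149.7);d=(L-B)[:2]*1000
print(L,B,d,"tang",d@[-np.sin(a),np.cos(a)],"rad",d@[np.cos(a),np.sin(a)])
# bystander change check
a0=load("top0")["color"].astype(int);a1=c["color"].astype(int);df=(abs(a0-a1).max(2)>60).astype(np.uint8)
n,l,s,_=cv2.connectedComponentsWithStats(df);print(s[(s[:,4]>12)])
E
```

```text
[0.53830836 0.10521133 0.127     ] [0.53735015 0.10495771 0.053     ] [0.95821287 0.25362614] tang -0.7024245465314686 rad -0.6993553316697407
[[     0      0    640    400 247144]
 [   252    128     44     36    354]
 [   255    170     57     50   1124]
 [   243    182     24     38    191]
 [   254    193      5      5     19]
 [   217    215     52     52    652]
 [   268    225     44     48    737]
 [   228    226      5      5     18]
 [   267    232      5      5     14]
 [   296    235      6      7     36]
 [   276    236      7      5     23]
 [   232    246      8     13     27]
 [   237    250      7      8     44]
 [    65    274      6     17     58]
 [    12    283    137     94   2039]
 [    95    287     45     48    663]
 [    85    291      6      9     36]
 [    98    321      5     11     19]
 [    41    328     25     15    158]
 [   116    341     33      7    180]
 [    76    346     12      9     36]
 [     0    350     12      9     29]
 [    34    351     42     38    519]
 [    75    352      6      6     17]
 [    86    361     38     39    572]
 [    13    365     56     35    287]
 [     2    370     56     30    481]
 [   110    381     16     19    109]
 [   144    387     28     13    122]
 [   191    388      8      8     44]
 [   126    393      8      7     28]
 [   207    396      6      4     17]]
```

Both views agree to within 1 mm, and nothing changed outside the turntable, the magnifier and the arm itself, so I'm handing it in.

```bash
python3 -c "
from plant import robot
print(robot.close_job())"
```

```text
the job is handed in; nothing more can be done
None
```

The bearing now stands over the yellow ring and the lens is centred above it. I handed the job in at about 20 s, with the arm clear of everything.

- **Turntable:** with the closed fingertips I pushed the bearing's own spoke about 75° counter-clockwise. That left it about 5 mm short, so I pushed it once more. The wrist view then put the bearing within 0.1 mm of the ring's centre.
- **Magnifier:** I then pushed the red arm about 95° counter-clockwise in small steps. The offset of the lens from the bearing was:

| View | Along the swing | Along the arm |
|---|---|---|
| Wrist, before letting go | about 0.2 mm | 0.8 mm |
| Top, after retreating | 0.7 mm | 0.7 mm |

- **Disagreement:** the wrist and top cameras differed by 3–4 mm on absolute positions. I therefore compared positions only within one view.
- **Bystanders:** comparing the top image before and after, only the turntable, the magnifier and the robot arm's own area had changed. I did not compare the side view pixel by pixel.

No check failed. The tool force readings were under 5 N.

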